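Vent the bell jar with the knurled vent screw

ROBOT

A 7-joint arm with a two-finger parallel gripper is mounted at the origin on the work surface. World frame = base frame: x ahead of the robot, y to its left, z up, the work surface at z = 0. Lengths are in m, angles in rad, forces in N, time in s.
With the tool pointing down it reaches from about 0.35 to 0.9 m from the base axis. Payload 19.9 kg.
Tool frame: the origin (TCP) lies midway between the tips of the shut fingers; the grasp point (between the pads) lies 19 mm behind it; z points along the fingers, y is the direction in which the jaws open and shut (so a half turn about z gives the same grasp; the last joint's range is limited). The gripper opens to 85 mm and grips with 20 to 120 N. Pads are 22 mm wide; open, the fingers measure 114 mm over their backs; the gripper's body (76 mm by 85 mm) begins 54 mm behind the grasp point. The pads swing forward as they close: fully open they stand 13 mm farther back than shut.
Start: joints at [-1.296, 0.417, -0.01, 1.614, 0.005, 1.111, -0.053], TCP at [0.194, 0.594, 0.231] pointing down, gripper open.
Joint ranges: [-2.81, 2.81], [-0.39, 2.02], [-1.27, 1.25], [0.06, 2.57], [-1.19, 4.33], [0.19, 2], [-2.82, 2.82]. Speed limits (rad/s): [1.89, 1.89, 2.39, 2.39, 3.01, 3.01, 3.01].

INTERFACE

Orientations are given as a unit quaternion [x, y, z, w].
In Python, from station import * gives the robot as it stands.
- The arm moves only by the tool servo_tool, never from a script. Its argument "deltas" is one flat list of numbers, 7 for each row, row after row: the shift along the tool's x, y, z in m, then the turn, a rotation vector about the tool's x, y, z in degrees, then the gripper's target within -1 to 1 (shut at 1, half-way at 0, fully open at -1). A call has exactly 10 rows; each row is the pose to reach, as a shift and turn from the pose commanded when the call began, along the tool's axes at that moment; what a row does not reach only later rows make up. A row lasts 1/10 s, in which the tool goes at most 50 mm and 8.59 degrees, less where a joint would pass 70% of its speed; a pose out of reach is approached as far as the arm can. A call with a gripper value outside its range is refused whole. The fingers move at their own pace and stop on an object; "squeeze" is the grip in N (left out, the last holds). Time passes only in rows, so rows that repeat a pose let the fingers close, or fill a call up. It gives the time, the measured TCP pose, the force and the opening at its end, in the units of the state.
- get_obs(): the state, without advancing time (a new reading comes with each control period).
- grab_frame(name): name is "scene" or "top" or "wrist"; returns (picture, depth): 384x512x3 uint8, red, green, blue; 384x512 float32, m along the optical axis (not along the pixel's ray), 0 where there is no reading.
- camera_params(name): a dict with "vfov" (degrees; the focal length in pixels is half the picture's height over the tangent of half this angle, whatever the lens; pixels are square), "cx", "cy" (the principal point, pixels), "R" (3x3) and "t" (3): a world point X has camera coordinates R X + t. Camera axes: x right, y down, z forward; pixel columns grow to the right and rows downward; lengths in m; the calibration is good to about 2 mm. A picture is of the moment at which its call begins: read the wrist's pose just before it. camera_params takes no time and is no camera call; for the wrist camera it gives the pose at the moment of the call.
- finish_job(): hands the job in, once; it reports no verdict.
Trained networks look in the newest picture that a camera, given by its name, has taken for a name from the list of things; names that differ only in an ending like _2 or _b are one class to them, and where a whole thing is asked for, a point or a joint stands for the part that bears it (a point fixed in the world has none). Each returns a list of dicts, best first, with "conf" (0 to 1); they miss things now and then, are a little off and sometimes report something else, mostly with a low value. They report only what shows in the picture. A call takes as long as a camera call. They do not tell look-alikes from the thing itself.
- recognise(camera, query): "box" ([centre column, centre row, width, height] in pixels, round what is visible of it).
- trace(camera, query): "pixels" (384x512 bool, what is visible of it) and "box" ([centre column, centre row, width, height] in pixels, round what is visible of it).
The state is a dict: "time": time; "q": joint angles; "dq": joint speeds; "effort": joint torques, N m; "tool_pos": TCP position; "eef_rot": TCP orientation; "wrist_force": force on the tool from outside, world axes, zero at the start; "torque": the same for the moment, N m; "gripper_width": finger opening in m.
Only numpy, scipy, OpenCV 4.12 (cv2) and the standard library are available. Lean on these libraries where they do the work, as an engineer would, in place of code of your own. Each camera call takes 0.05 s, during which the arm holds its last target. There are 200 camera calls.

TASK

Let the air back into the bell jar: with a fingertip on the knurled rim of the red vent screw, roll the screw anticlockwise (seen from above) until it stands two full turns open from shut, its white mark back in line with the black index line. The screw starts shut or cracked open by less than a third of a turn. Only touch it, never grip or pinch it or bear on it hard, leave the bell jar, pen pot, beaker and bottle where they stand, and take the hand clear at the end.

Things in the scene. Friction and masses are not known exactly. Their poses are not given: they have to be found in the camera images.
- vent_screw (a joint): vent screw angle in rad: 0 = shut, grows as it opens (anticlockwise seen from above) and counts on past each turn: 6.283 = one full turn, 12.566 = two full turns open. Starts between 0 and 1.8; a stop ends it at 22. It keeps its angle when let go (friction torque about 0.05 N m: about 2 N along the rim turns it; almost no inertia)
- vent_head (a point): centre, half-way up, of the screw's knurled head: red upright disc 18 mm high, 50.6 mm in diameter over 28 rounded upright ribs (2 mm proud). Its middle is 62 mm above the table when shut and rises 1.5 mm a turn. Turns with the head: x axis along the white radial mark (17 x 5 mm) on its top, z up. Underside 13 mm above the manifold bar; axis 130 mm from the bell's wall
- vent_spindle: brass vent spindle on the screw's axis, 12 mm in diameter, carrying the knurled head; its origin lies on the axis 15 mm below the middle of the head; it does not turn, only rises 1.5 mm a turn
- vent_index (a point): middle of the black index line (20 x 5 mm) on the manifold bar's top, 41 mm above the table, 38.5 mm out from the screw's axis on the side away from the bell. The head's white mark points at it when the screw is shut and at every full turn
- vac_plate: round aluminium vacuum plate, 200 mm in diameter, top 30 mm high, fixed; origin at its centre on the table; z up. Along its own +x a manifold bar 40 mm wide, top 40 mm high, reaches to 250 mm from the centre and carries the vent screw 200 mm from the centre; along -x a pump port with a small black stopcock and hose nozzle reaches to 185 mm, 51 mm high
- bell: clear plastic bell jar, loose on the plate, 0.9 kg: flange 156 mm in diameter, wall 140 mm in diameter, domed, 149 mm high plus a ball knob to 179 mm; origin at the centre of its underside, 33 mm above the table. A green alarm clock stands inside
- pen_pot: black pot of marker pens, loose, 76 mm in diameter, pot 95 mm high, pens to about 140 mm; origin at the centre of its underside
- beaker: empty glass beaker, loose, 78 mm in diameter at the rim, 94 mm high; origin at the centre of its underside
- water_bottle: clear closed bottle with a blue cap, loose, 66 mm in diameter, 210 mm high; origin at the centre of its underside
There are look-alikes about, which are no part of the job. Of the things shaped like the water_bottle, the clear one is meant.

How it is judged:
On the way, in this order (a step that is already met when the one before it is completed fails the run):
1. the vent screw has been opened past its first full turn (value of joint vent_screw above 6.3 rad), for 0.1 s.
2. the vent screw has been opened to two full turns (value of joint vent_screw above 12.07 rad), for 0.1 s.
At the end, for the whole second after the job is handed in: the vent screw rests two full turns open from shut, within 0.5 rad (about 29 degrees, 12.07 to 13.07 rad); bell jar within 10 mm, pen pot, beaker and bottle within 30 mm of where they stood, all upright (value of joint vent_screw between 12.07 and 13.07 rad and velocity of joint vent_screw between -0.05 and 0.05 rad/s and distance of bell from where it was at the start of the episode below 0.01 m and angle between bell's own z axis and vertical below 0.1 rad and distance of each of pen_pot, beaker, water_bottle from where it was at the start of the episode below 0.03 m and angle between each of pen_pot, beaker, water_bottle's own z axis and vertical below 0.2 rad); the robot touches nothing.
It fails at once if the screw is squeezed or borne on hard (more than 60 N between fingers and vent screw) (contact force between the fingers and vent_spindle above 60 N).
It fails at once if the fingers straddle the screw's head as for a grip (grasp point within 20 mm of its axis and less than 16 mm above its top) (horizontal distance between the grasp point and vent_spindle below 0.02 m and z of the grasp point in the frame of vent_spindle below 0.04 m).
It fails at once if the bell jar is pushed or lifted (more than 10 mm) (distance of bell from where it was at the start of the episode above 0.01 m).
It fails at once if the pen pot, the beaker or the bottle is pushed or lifted (more than 30 mm) or tipped (distance of any of pen_pot, beaker, water_bottle from where it was at the start of the episode above 0.03 m or angle between any of pen_pot, beaker, water_bottle's own z axis and vertical above 0.3 rad).
It also fails if it takes over 64 s, if anything falls off the work surface, if the arm or the gripper's body presses on something with over 40 N, if the wrist force passes 120 N, or if a joint passes its speed limit or range.

## Working session

There is one attempt and no reset: what is moved stays moved. The work goes in short steps, Python scripts to look and compute and a tool call to move; the robot and the scene stay as the last step left them, time stands still between calls to the robot, and variables do not carry over. Pictures are saved under pics/ and viewed, on a budget of 10 in all, crops included, one or two more only if the job needs it, and the job is handed in when it is done.

Besides the shell and the picture viewer there is one more tool, called after "Emit:" as name(argument=value, ...) on one line, values as JSON. servo_tool: Moves the arm, as the interface text tells. Its arguments: {"type":"object","properties":{"deltas":{"type":"array","items":{"type":"number"}},"squeeze":{"type":"number"}},"required":["deltas"]}

```bash
ls; mkdir -p pics; cat > h.py <<'E'
from station import *
import numpy as np, cv2
def K(c):
    f=192/np.tan(np.radians(c["vfov"])/2); return f
def unproj(c,d,u,v):
    f=K(c); z=d
    P=np.stack([(u-c["cx"])/f*z,(v-c["cy"])/f*z,z],-1)
    return (P-np.array(c["t"]))@np.array(c["R"])
def proj(c,X):
    p=np.array(c["R"])@np.array(X)+np.array(c["t"]); f=K(c)
    return p[0]/p[2]*f+c["cx"],p[1]/p[2]*f+c["cy"]
E
python3 - <<'E'
from h import *
o=get_obs(); print({k:np.round(v,3) for k,v in o.items()})
ims=[]
for n in ["scene","top"]:
    im,d=grab_frame(n); c=camera_params(n)
    cv2.imwrite(f"pics/{n}0.png",im[...,::-1])
    print(n,np.round(np.linalg.inv(c["R"])@-np.array(c["t"]),3),c["vfov"])
    for q in ["vent_head","vent_index","bell","pen_pot","beaker","water_bottle","vac_plate"]:
        for r in trace(n,q)[:3]:
            m=r["pixels"]&(d>0)
            v,u=np.nonzero(m)
            if len(v)==0: continue
            P=unproj(c,d[v,u],u,v)
            print(q,round(r["conf"],2),np.round(r["box"]),len(v),np.round(np.median(P,0),3),np.round(P.min(0),3),np.round(P.max(0),3))
E
```

```text
pics
{'time': np.float64(0.0), 'q': array([-1.296,  0.418, -0.01 ,  1.614,  0.005,  1.111, -0.053]), 'dq': array([-0.002, -0.001, -0.001,  0.001,  0.001,  0.002,  0.001]), 'effort': array([-0.0000e+00, -8.6446e+01,  6.7900e-01, -4.3492e+01,  1.9000e-02,
        7.0000e-03,  0.0000e+00]), 'tool_pos': array([0.194, 0.594, 0.231]), 'eef_rot': array([ 0.157,  0.988, -0.001, -0.   ]), 'wrist_force': array([ 0.185, -0.668, -0.284]), 'torque': array([ 0.012, -0.022,  0.01 ]), 'gripper_width': np.float64(0.086)}
scene [1.046 0.41  0.621] 54.35098347118504
vent_head 0.66 [248. 193.  18.  22.] 329 [ 0.608 -0.104  0.072] [ 0.521 -0.2    0.   ] [ 0.628 -0.083  0.076]
vent_index 0.65 [314. 233. 178. 101.] 3527 [0.605 0.087 0.033] [ 0.475 -0.202  0.001] [0.663 0.266 0.076]
pen_pot 0.9 [234. 259.  38.  77.] 2392 [0.77  0.051 0.08 ] [ 0.663 -0.083 -0.   ] [0.799 0.072 0.14 ]
beaker 0.8 [184. 189.  32.  52.] 1282 [ 0.697 -0.22   0.064] [ 0.655 -0.275  0.002] [ 0.729 -0.199  0.098]
water_bottle 0.92 [233. 124.  22.  72.] 1433 [ 0.485 -0.306  0.102] [ 0.184 -0.72  -0.001] [ 0.507 -0.288  0.214]
water_b
[... 860 characters left out ...]
724 -0.004 -0.004] [0.83  0.088 0.143]
pen_pot 0.61 [270. 180.  21.  27.] 414 [ 0.604 -0.109  0.071] [ 0.58  -0.135 -0.003] [ 0.636 -0.084  0.076]
beaker 0.81 [330. 143.  36.  41.] 1190 [ 0.702 -0.24   0.033] [ 0.657 -0.289 -0.003] [ 0.732 -0.199  0.099]
water_bottle 0.95 [410. 200.  50.  35.] 1258 [ 0.553 -0.385  0.138] [ 0.524 -0.428 -0.004] [ 0.596 -0.366  0.214]
water_bottle 0.9 [373. 243.  40.  33.] 1096 [ 0.473 -0.309  0.14 ] [ 0.438 -0.351 -0.004] [ 0.506 -0.288  0.214]
water_bottle 0.75 [395. 138.  48.  38.] 1277 [ 0.69  -0.365  0.137] [ 0.667 -0.406  0.003] [ 0.731 -0.343  0.215]
vac_plate 0.85 [198. 207. 190.  86.] 3729 [0.581 0.015 0.034] [ 0.464 -0.162 -0.009] [0.67  0.274 0.155]
```

```bash
python3 - <<'E'
import cv2
a=cv2.imread("pics/top0.png");b=cv2.imread("pics/scene0.png")
h=cv2.resize(a[80:300,90:460],(800,476),interpolation=cv2.INTER_CUBIC)
cv2.imwrite("pics/v1.png",h)
h=cv2.resize(b[80:300,120:440],(800,550),interpolation=cv2.INTER_CUBIC)
cv2.imwrite("pics/v2.png",h)
E
```

```text
(no output)
```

View pics/v1.png

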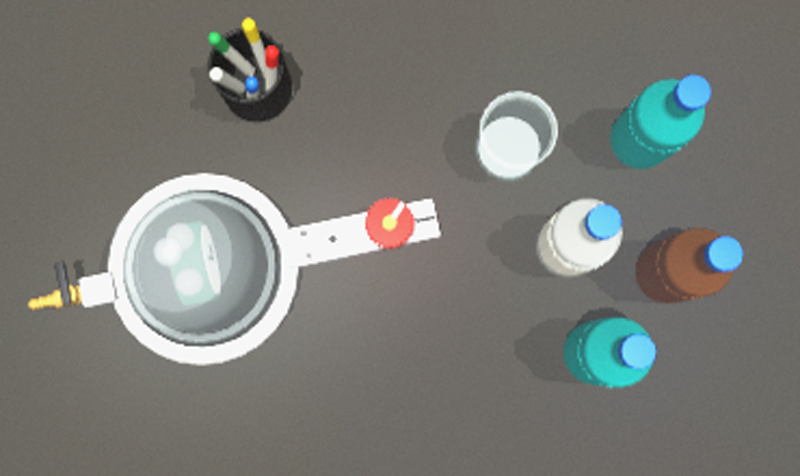

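View pics/v2.png

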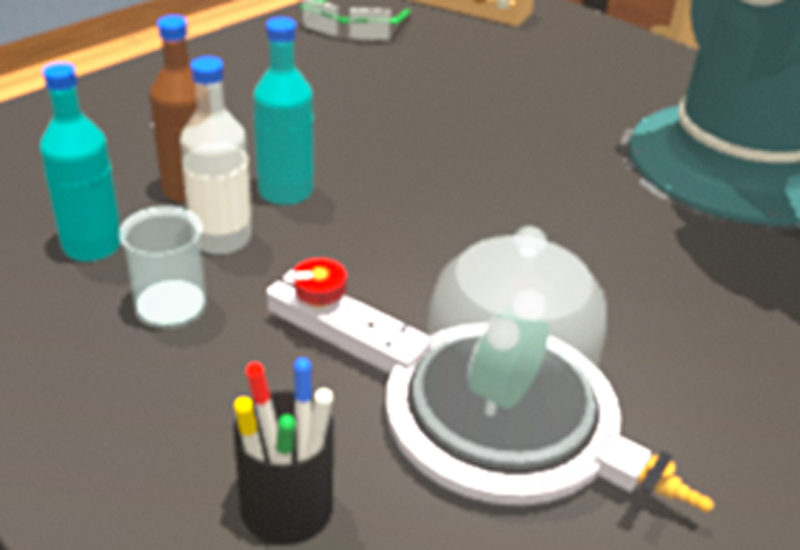

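The top view shows the screw at about (390,222) in the crop, with its white mark pointing up and to the right. The index line is to the right along the bar, so the screw starts about 40° open. The clear bottle is the white-looking one beside the beaker. The surroundings are clear of the screw.

```bash
cat >> h.py <<'E'
def plane(c,u,v,z):
    u=np.atleast_1d(u).astype(float);v=np.atleast_1d(v).astype(float)
    a=unproj(c,np.ones_like(u),u,v); o=-np.array(c["R"]).T@np.array(c["t"])
    s=(z-o[2])/(a[:,2]-o[2]); return o+(a-o)*s[:,None]
def screw(im,c,ztop,guess=(0.607,-0.108),rad=0.05):
    """axis (x,y) and mark angle from one picture"""
    gu,gv=proj(c,[*guess,ztop]); 
    V,U=np.mgrid[:384,:512]
    P=plane(c,U.ravel(),V.ravel(),ztop).reshape(384,512,3)
    near=np.hypot(P[...,0]-guess[0],P[...,1]-guess[1])<rad
    i=im.astype(int); red=near&(i[...,0]>110)&(i[...,1]<90)&(i[...,2]<90)
    n,l,s,_=cv2.connectedComponentsWithStats(red.astype(np.uint8))
    red=l==1+np.argmax(s[1:,4])
    h=cv2.convexHull(np.argwhere(red)[:,::-1].astype(np.int32))
    hp=plane(c,h[:,0,0],h[:,0,1],ztop)[:,:2].astype(np.float32)
    (cx,cy),r=cv2.minEnclosingCircle(hp.reshape(-1,1,2))
    return red,P,(cx,cy),r,near
def mark(im,P,cen,near):
    i=im.astype(int); d=np.hypot(P[...,0]-cen[0],P[...,1]-cen[1])
    w=near&(d<0.0225)&(d>0.009)&(i.min(-1)>130)&(i.max(-1)-i.min(-1)<70)
    p=P[w][:,:2]-cen; m=p.mean(0) if len(p) else np.zeros(2)
    return np.degrees(np.arctan2(m[1],m[0])),len(p)
E
python3 - <<'E'
from h import *
im=cv2.imread("pics/top0.png")[...,::-1]; c=camera_params("top")
red,P,cen,r,near=screw(im,c,.0713)
print(cen,r,red.sum(),mark(im,P,cen,near))
# bar axis: bright pixels in z=0.04 plane around
i=im.astype(int)
V,U=np.mgrid[:384,:512]; Q=plane(c,U.ravel(),V.ravel(),.04).reshape(384,512,3)
d=np.hypot(Q[...,0]-cen[0],Q[...,1]-cen[1])
m=(i.min(-1)>150)&(d>.03)&(d<.075)
pts=Q[m][:,:2]-cen; a=np.degrees(np.arctan2(pts[:,1],pts[:,0]))
print(m.sum()); 
_,_,vt=np.linalg.svd(pts-pts.mean(0)); print("bar dir",np.degrees(np.arctan2(vt[0,1],vt[0,0])),pts.mean(0))
cw=camera_params("wrist"); o=get_obs()
print(np.linalg.inv(cw["R"])@-np.array(cw["t"])-o["tool_pos"], np.round(cw["R"],2),cw["vfov"])
E
```

```text
(0.5835784077644348, -0.11928822845220566) 9.999999747378752e-05 1 (np.float64(-62.516011948880696), 36)
531
bar dir 105.83434428030476 [0.01839447 0.02587408]
[-0.0670885   0.02163237  0.14075677] [[ 0.31  0.95 -0.  ]
 [ 0.91 -0.3   0.28]
 [ 0.27 -0.09 -0.96]] 64.61770654761042
```

```bash
sed -i 's/red=near&(i\[...,0\]>110).*/red=near\&(i[...,0]>90)\&(i[...,0]>1.9*i[...,1])\&(i[...,0]>1.9*i[...,2])/' h.py
python3 - <<'E'
from h import *
im=cv2.imread("pics/top0.png")[...,::-1]; c=camera_params("top")
print(im[178:192:3,262:282:3].tolist())
red,P,cen,r,near=screw(im,c,.0713)
print(proj(c,[.607,-.108,.0713]),cen,r,red.sum(),mark(im,P,cen,near))
i=im.astype(int)
V,U=np.mgrid[:384,:512]; Q=plane(c,U.ravel(),V.ravel(),.04).reshape(384,512,3)
d=np.hypot(Q[...,0]-cen[0],Q[...,1]-cen[1])
m=(i.min(-1)>150)&(d>.03)&(d<.075)
pts=Q[m][:,:2]-cen
_,_,vt=np.linalg.svd(pts-pts.mean(0)); print("bar dir",np.degrees(np.arctan2(vt[0,1],vt[0,0])),pts.mean(0))
E
```

```text
[[[247, 116, 107], [247, 118, 110], [247, 115, 104], [247, 188, 183], [247, 246, 246], [247, 114, 104], [247, 213, 214]], [[247, 120, 111], [247, 122, 112], [247, 247, 155], [247, 247, 155], [247, 116, 106], [247, 118, 107], [247, 103, 97]], [[247, 125, 115], [247, 122, 112], [247, 247, 159], [247, 247, 154], [247, 123, 112], [247, 119, 111], [247, 109, 104]], [[247, 129, 119], [247, 126, 118], [247, 132, 121], [247, 127, 117], [247, 123, 114], [247, 125, 116], [233, 126, 125]], [[242, 102, 98], [247, 129, 119], [247, 130, 120], [247, 130, 120], [247, 127, 118], [239, 95, 89], [247, 247, 247]]]
(np.float64(269.68898100907256), np.float64(181.33637065080268)) (0.6037240028381348, -0.1072627454996109) 0.025146737694740295 280 (np.float64(-35.04462273504099), 19)
bar dir 101.48711723426648 [-0.00433098  0.02114911]
```

```bash
cat >> h.py <<'E'
import json,sys
AX=np.array([.605,-.107])
def load(): return np.array(json.load(open("cmd.json")))
def rows(way,g=1,save=True):
    """way: 10 poses (x,y,z,phi deg) -> deltas"""
    p0=load(); a=np.radians(p0[3]); T=np.array([[np.cos(a),np.sin(a),0],[np.sin(a),-np.cos(a),0],[0,0,-1]])
    out=[]
    for w in way:
        s=T.T@(np.array(w[:3])-p0[:3]); out+=[round(float(x),4) for x in s]+[0,0,round(float(p0[3]-w[3]),1),g]
    print(json.dumps(out).replace(" ","").replace(".0,",","))
    if save: json.dump(list(map(float,way[-1])),open("cmd.json","w"))
def lin(a,b,n): return [np.array(a)+(np.array(b)-a)*(k+1)/n for k in range(n)]
def pol(r,phi,z,ax=None):
    ax=AX if ax is None else ax; p=np.radians(phi); return np.array([ax[0]-r*np.cos(p),ax[1]-r*np.sin(p),z,phi])
E
python3 - <<'E'
from h import *
o=get_obs(); q=o["eef_rot"]; phi=np.degrees(np.arctan2(2*q[0]*q[1],q[0]**2-q[1]**2)); print(phi)
json.dump([*o["tool_pos"],phi],open("cmd.json","w"))
m=[.36,.28,.33,phi-70]; rows(lin(load(),m,10))
e=pol(.06,25,.30); rows(lin(m,e,10))
f=pol(.06,-40,.13); rows(lin(e,f,8)+[f,f])
E
```

```text
161.90500663209264
[-0.0255,-0.0247,-0.0099,0,0,7,1,-0.051,-0.0494,-0.0197,0,0,14,1,-0.0766,-0.0741,-0.0296,0,0,21,1,-0.1021,-0.0988,-0.0395,0,0,28,1,-0.1276,-0.1235,-0.0494,0,0,35,1,-0.1531,-0.1482,-0.0592,0,0,42,1,-0.1787,-0.1729,-0.0691,0,0,49,1,-0.2042,-0.1976,-0.079,0,0,56,1,-0.2297,-0.2223,-0.0888,0,0,63,1,-0.2552,-0.247,-0.0987,0,0,70,1]
[-0.0418,0.0177,0.003,0,0,6.7,1,-0.0837,0.0354,0.006,0,0,13.4,1,-0.1255,0.053,0.009,0,0,20.1,1,-0.1674,0.0707,0.012,0,0,26.8,1,-0.2092,0.0884,0.015,0,0,33.5,1,-0.2511,0.1061,0.018,0,0,40.1,1,-0.2929,0.1238,0.021,0,0,46.8,1,-0.3348,0.1414,0.024,0,0,53.5,1,-0.3766,0.1591,0.027,0,0,60.2,1,-0.4185,0.1768,0.03,0,0,66.9,1]
[0.0043,-0.0068,0.0212,0,0,8.1,1,0.0087,-0.0136,0.0425,0,0,16.2,1,0.013,-0.0204,0.0638,0,0,24.4,1,0.0173,-0.0272,0.085,0,0,32.5,1,0.0217,-0.034,0.1062,0,0,40.6,1,0.026,-0.0408,0.1275,0,0,48.8,1,0.0303,-0.0476,0.1487,0,0,56.9,1,0.0346,-0.0544,0.17,0,0,65,1,0.0346,-0.0544,0.17,0,0,65,1,0.0346,-0.0544,0.17,0,0,65,1]
```

Emit:
servo_tool(deltas=[-0.0255,-0.0247,-0.0099,0,0,7,1,-0.051,-0.0494,-0.0197,0,0,14,1,-0.0766,-0.0741,-0.0296,0,0,21,1,-0.1021,-0.0988,-0.0395,0,0,28,1,-0.1276,-0.1235,-0.0494,0,0,35,1,-0.1531,-0.1482,-0.0592,0,0,42,1,-0.1787,-0.1729,-0.0691,0,0,49,1,-0.2042,-0.1976,-0.079,0,0,56,1,-0.2297,-0.2223,-0.0888,0,0,63,1,-0.2552,-0.247,-0.0987,0,0,70,1], squeeze=20)

```text
time: 1.8
tool_pos: [0.3604, 0.2787, 0.3306]
eef_rot: [0.697, 0.717, 0.0, -0.0]
wrist_force: [0.5, -0.5, 0.2]
gripper_width: 0.0002
```

Emit:
servo_tool(deltas=[-0.0418,0.0177,0.003,0,0,6.7,1,-0.0837,0.0354,0.006,0,0,13.4,1,-0.1255,0.053,0.009,0,0,20.1,1,-0.1674,0.0707,0.012,0,0,26.8,1,-0.2092,0.0884,0.015,0,0,33.5,1,-0.2511,0.1061,0.018,0,0,40.1,1,-0.2929,0.1238,0.021,0,0,46.8,1,-0.3348,0.1414,0.024,0,0,53.5,1,-0.3766,0.1591,0.027,0,0,60.2,1,-0.4185,0.1768,0.03,0,0,66.9,1])

```text
time: 2.8
tool_pos: [0.5512, -0.1339, 0.3001]
eef_rot: [0.977, 0.215, 0.0, 0.0]
wrist_force: [1.2, 0.3, 0.0]
gripper_width: -0.0002
```

Emit:
servo_tool(deltas=[0.0043,-0.0068,0.0212,0,0,8.1,1,0.0087,-0.0136,0.0425,0,0,16.2,1,0.013,-0.0204,0.0638,0,0,24.4,1,0.0173,-0.0272,0.085,0,0,32.5,1,0.0217,-0.034,0.1062,0,0,40.6,1,0.026,-0.0408,0.1275,0,0,48.8,1,0.0303,-0.0476,0.1487,0,0,56.9,1,0.0346,-0.0544,0.17,0,0,65,1,0.0346,-0.0544,0.17,0,0,65,1,0.0346,-0.0544,0.17,0,0,65,1])

```text
time: 3.8
tool_pos: [0.559, -0.0688, 0.1305]
eef_rot: [0.94, -0.34, -0.0, 0.0]
wrist_force: [0.0, -0.4, 0.2]
gripper_width: 0.0001
```

```bash
cat > look.py <<'E'
from h import *
def look(name,zt=.0713,save=True):
    o=get_obs(); c=camera_params("wrist"); im,d=grab_frame("wrist")
    red,P,cen,r,near=screw(im,c,zt,AX)
    print("t",o["time"],"tcp",np.round(o["tool_pos"],4),"F",np.round(o["wrist_force"],1),"q7",round(o["q"][6],2),"cen",np.round(cen,4),"r",round(r,4),"mark",mark(im,P,cen,near),"AX-mark",mark(im,P,AX,near))
    if save: cv2.imwrite(f"pics/{name}.png",im[...,::-1])
    return im,d,c,red,P
if __name__=="__main__":
    look(sys.argv[1],float(sys.argv[2]))
E
python3 look.py w1 .0713
```

```text
t 3.8 tcp [ 0.559  -0.0688  0.1305] F [ 0.  -0.4  0.2] q7 -1.69 cen [ 0.6043 -0.1087] r 0.0252 mark (np.float64(-35.60407778368791), 214) AX-mark (np.float64(-28.550071753510142), 256)
```

View pics/w1.png

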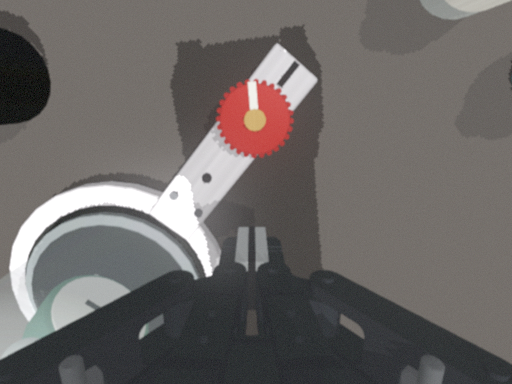

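```bash
sed -i 's/^AX=.*/AX=np.array([.6043,-.1087])/' h.py
python3 - <<'E'
from h import *
c=camera_params("wrist"); i=plane(c,[288],[73],.041)[0]; print(i, np.degrees(np.arctan2(*(i[:2]-AX)[::-1])), np.hypot(*(i[:2]-AX)))
o=get_obs(); json.dump([*o["tool_pos"],-40.0],open("cmd.json","w"))
p=load(); a=pol(.052,-40,.055); b=pol(.038,-40,.055)
rows(lin(p,a,5)+lin(a,b,5))
e=pol(.0345,-40,.055); rows(lin(b,e,7)+[e]*3)
E
```

```text
[ 0.61256671 -0.1471494   0.041     ] -77.86599876970458 0.03932804146895084
[0.0016,0.0003,0.0152,0,0,0,1,0.0032,0.0006,0.0304,0,0,0,1,0.0048,0.0009,0.0456,0,0,0,1,0.0064,0.0012,0.0608,0,0,0,1,0.0079,0.0014,0.076,0,0,0,1,0.0107,0.0014,0.076,0,0,0,1,0.0135,0.0014,0.076,0,0,0,1,0.0163,0.0014,0.076,0,0,0,1,0.0191,0.0014,0.076,0,0,0,1,0.0219,0.0014,0.076,0,0,0,1]
[0.0005,-0,0,0,0,0,1,0.001,-0,0,0,0,0,1,0.0015,-0,0,0,0,0,1,0.002,0,0,0,0,0,1,0.0025,0,0,0,0,0,1,0.003,0,0,0,0,0,1,0.0035,0,0,0,0,0,1,0.0035,0,0,0,0,0,1,0.0035,0,0,0,0,0,1,0.0035,0,0,0,0,0,1]
```

Emit:
servo_tool(deltas=[0.0016,0.0003,0.0152,0,0,0,1,0.0032,0.0006,0.0304,0,0,0,1,0.0048,0.0009,0.0456,0,0,0,1,0.0064,0.0012,0.0608,0,0,0,1,0.0079,0.0014,0.076,0,0,0,1,0.0107,0.0014,0.076,0,0,0,1,0.0135,0.0014,0.076,0,0,0,1,0.0163,0.0014,0.076,0,0,0,1,0.0191,0.0014,0.076,0,0,0,1,0.0219,0.0014,0.076,0,0,0,1])

```text
time: 4.85
tool_pos: [0.5753, -0.0837, 0.0545]
eef_rot: [0.94, -0.342, 0.0, -0.0]
wrist_force: [-0.1, 0.6, 0.8]
gripper_width: -0.0001
```

Emit:
servo_tool(deltas=[0.0005,0,0,0,0,0,1,0.001,0,0,0,0,0,1,0.0015,0,0,0,0,0,1,0.002,0,0,0,0,0,1,0.0025,0,0,0,0,0,1,0.003,0,0,0,0,0,1,0.0035,0,0,0,0,0,1,0.0035,0,0,0,0,0,1,0.0035,0,0,0,0,0,1,0.0035,0,0,0,0,0,1])

```text
time: 5.85
tool_pos: [0.576, -0.0844, 0.0537]
eef_rot: [0.94, -0.342, -0.002, -0.001]
wrist_force: [-12.1, 9.6, 10.9]
gripper_width: 0.0001
```

```bash
python3 look.py w2 .0713
```

```text
t 5.85 tcp [ 0.576  -0.0844  0.0537] F [-12.1   9.6  10.9] q7 -1.6 cen [ 0.6048 -0.1101] r 0.0256 mark (np.float64(-32.115060967237575), 453) AX-mark (np.float64(-32.0038669544391), 478)
```

View pics/w2.png

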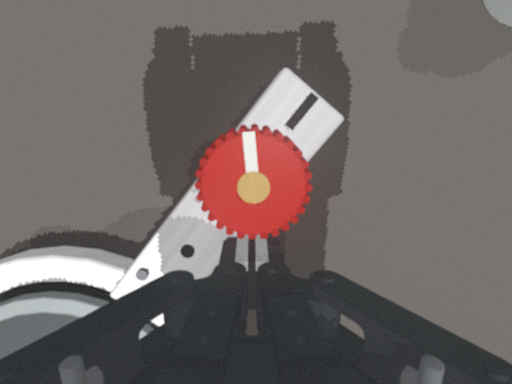

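```bash
sed -i 's/^AX=.*/AX=np.array([.6045,-.1094])/' h.py
cat > stroke.py <<'E'
from h import *
r,dphi,z=map(float,sys.argv[1:4]); p=load(); phi=p[3]
r0=np.hypot(*(AX-p[:2]))
rows([pol(r0+(r-r0)*min(1,k/3),phi+dphi*k/10,p[2]+(z-p[2])*k/10) for k in range(1,11)])
E
python3 stroke.py .0345 75 .055
```

```text
[0.0005,0.005,0,0,0,-7.5,1,0.0016,0.0094,0,0,0,-15,1,0.0032,0.0136,0,0,0,-22.5,1,0.0052,0.0177,0,0,0,-30,1,0.0077,0.0214,0,0,0,-37.5,1,0.0107,0.0248,0,0,0,-45,1,0.0141,0.0278,0,0,0,-52.5,1,0.0179,0.0303,0,0,0,-60,1,0.0219,0.0323,0,0,0,-67.5,1,0.0262,0.0337,0,0,0,-75,1]
```

Emit:
servo_tool(deltas=[0.0005,0.005,0,0,0,-7.5,1,0.0016,0.0094,0,0,0,-15,1,0.0032,0.0136,0,0,0,-22.5,1,0.0052,0.0177,0,0,0,-30,1,0.0077,0.0214,0,0,0,-37.5,1,0.0107,0.0248,0,0,0,-45,1,0.0141,0.0278,0,0,0,-52.5,1,0.0179,0.0303,0,0,0,-60,1,0.0219,0.0323,0,0,0,-67.5,1,0.0262,0.0337,0,0,0,-75,1])

```text
time: 6.9
tool_pos: [0.5745, -0.1297, 0.0539]
eef_rot: [0.953, 0.303, -0.001, -0.0]
wrist_force: [-8.6, -3.0, 5.1]
gripper_width: 0.0003
```

```bash
python3 look.py w3 .0717
```

```text
t 6.9 tcp [ 0.5745 -0.1297  0.0539] F [-8.6 -3.   5.1] q7 -0.45 cen [ 0.6052 -0.108 ] r 0.0252 mark (np.float64(45.3892313605063), 382) AX-mark (np.float64(47.08515543354426), 382)
```

```bash
python3 stroke.py .034 75 .055;python3 stroke.py .034 75 .055
```

```text
[0.0005,0.0045,0,0,0,-7.5,1,0.0015,0.0088,0,0,0,-15,1,0.0031,0.013,0,0,0,-22.5,1,0.0051,0.017,0,0,0,-30,1,0.0075,0.0207,0,0,0,-37.5,1,0.0105,0.024,0,0,0,-45,1,0.0138,0.027,0,0,0,-52.5,1,0.0175,0.0294,0,0,0,-60,1,0.0215,0.0314,0,0,0,-67.5,1,0.0257,0.0328,0,0,0,-75,1]
[0.0003,0.0044,0,0,0,-7.5,1,0.0012,0.0088,0,0,0,-15,1,0.0026,0.013,0,0,0,-22.5,1,0.0046,0.017,0,0,0,-30,1,0.007,0.0207,0,0,0,-37.5,1,0.01,0.024,0,0,0,-45,1,0.0133,0.027,0,0,0,-52.5,1,0.017,0.0294,0,0,0,-60,1,0.021,0.0314,0,0,0,-67.5,1,0.0252,0.0328,0,0,0,-75,1]
```

Emit:
servo_tool(deltas=[0.0005,0.0045,0,0,0,-7.5,1,0.0015,0.0088,0,0,0,-15,1,0.0031,0.013,0,0,0,-22.5,1,0.0051,0.017,0,0,0,-30,1,0.0075,0.0207,0,0,0,-37.5,1,0.0105,0.024,0,0,0,-45,1,0.0138,0.027,0,0,0,-52.5,1,0.0175,0.0294,0,0,0,-60,1,0.0215,0.0314,0,0,0,-67.5,1,0.0257,0.0328,0,0,0,-75,1])

```text
time: 7.95
tool_pos: [0.6158, -0.1416, 0.054]
eef_rot: [0.572, 0.82, -0.0, 0.0]
wrist_force: [-1.5, -3.1, -0.1]
gripper_width: 0.0002
```

```bash
python3 look.py w4 .072
```

```text
t 7.95 tcp [ 0.6158 -0.1416  0.054 ] F [-1.5 -3.1 -0.1] q7 0.64 cen [ 0.604  -0.1081] r 0.0251 mark (np.float64(109.102652318977), 449) AX-mark (np.float64(110.84407613384194), 451)
```

```bash
sed -i 's/^AX=.*/AX=np.array([.6038,-.108])/' h.py
python3 - <<'E'
from h import *
json.dump(list(pol(.034,110,.055,np.array([.6045,-.1094]))),open("cmd.json","w"))
E
python3 stroke.py .0337 75 .055
```

```text
[0.0009,0.0044,0,0,0,-7.5,1,0.0024,0.0087,0,0,0,-15,1,0.0044,0.0127,0,0,0,-22.5,1,0.0064,0.0167,0,0,0,-30,1,0.0088,0.0203,0,0,0,-37.5,1,0.0117,0.0237,0,0,0,-45,1,0.015,0.0266,0,0,0,-52.5,1,0.0187,0.029,0,0,0,-60,1,0.0227,0.031,0,0,0,-67.5,1,0.0268,0.0324,0,0,0,-75,1]
```

Emit:
servo_tool(deltas=[0.0009,0.0044,0,0,0,-7.5,1,0.0024,0.0087,0,0,0,-15,1,0.0044,0.0127,0,0,0,-22.5,1,0.0064,0.0167,0,0,0,-30,1,0.0088,0.0203,0,0,0,-37.5,1,0.0117,0.0237,0,0,0,-45,1,0.015,0.0266,0,0,0,-52.5,1,0.0187,0.029,0,0,0,-60,1,0.0227,0.031,0,0,0,-67.5,1,0.0268,0.0324,0,0,0,-75,1])

```text
time: 9.0
tool_pos: [0.6386, -0.1046, 0.0546]
eef_rot: [-0.045, 0.999, -0.0, 0.002]
wrist_force: [7.0, -0.9, -1.3]
gripper_width: -0.0002
```

```bash
python3 look.py w5 .0725
python3 - <<'E'
from h import *
# retract, rewind 225 deg at r=.048, 3 calls
p=load(); 
w=[pol(.042,185,.055),pol(.048,185,.055)]+[pol(.048,185-70*k/8,.055) for k in range(1,9)]; rows(w)
rows([pol(.048,115-80*k/10,.055) for k in range(1,11)])
rows([pol(.048,35-75*k/9,.0555) for k in range(1,10)]+[pol(.040,-40,.0555)])
E
```

```text
t 9.0 tcp [ 0.6386 -0.1046  0.0546] F [ 7.  -0.9 -1.3] q7 1.67 cen [ 0.6031 -0.109 ] r 0.0253 mark (np.float64(-178.72853456791006), 418) AX-mark (np.float64(-175.5468693354725), 418)
[-0.0083,-0,0,0,0,0,1,-0.0143,0,0,0,0,0,1,-0.0137,-0.0073,0,0,0,8.8,1,-0.0121,-0.0144,0,0,0,17.5,1,-0.0093,-0.0212,0,0,0,26.2,1,-0.0056,-0.0275,0,0,0,35,1,-0.001,-0.0332,0,0,0,43.8,1,0.0045,-0.0381,0,0,0,52.5,1,0.0106,-0.0421,0,0,0,61.2,1,0.0173,-0.0451,0,0,0,70,1]
[0.0005,-0.0067,0,0,0,8,1,0.0019,-0.0132,0,0,0,16,1,0.0041,-0.0195,0,0,0,24,1,0.0073,-0.0254,0,0,0,32,1,0.0112,-0.0309,0,0,0,40,1,0.0159,-0.0357,0,0,0,48,1,0.0212,-0.0398,0,0,0,56,1,0.027,-0.0431,0,0,0,64,1,0.0332,-0.0457,0,0,0,72,1,0.0397,-0.0473,0,0,0,80,1]
[0.0005,-0.007,-0.0005,0,0,8.3,1,0.002,-0.0138,-0.0005,0,0,16.7,1,0.0045,-0.0203,-0.0005,0,0,25,1,0.0079,-0.0264,-0.0005,0,0,33.3,1,0.0121,-0.0319,-0.0005,0,0,41.7,1,0.0171,-0.0368,-0.0005,0,0,50,1,0.0228,-0.0409,-0.0005,0,0,58.3,1,0.029,-0.0441,-0.0005,0,0,66.7,1,0.0356,-0.0464,-0.0005,0,0,75,1,0.0376,-0.0386,-0.0005,0,0,75,1]
```

Emit:
servo_tool(deltas=[-0.0083,0,0,0,0,0,1,-0.0143,0,0,0,0,0,1,-0.0137,-0.0073,0,0,0,8.8,1,-0.0121,-0.0144,0,0,0,17.5,1,-0.0093,-0.0212,0,0,0,26.2,1,-0.0056,-0.0275,0,0,0,35,1,-0.001,-0.0332,0,0,0,43.8,1,0.0045,-0.0381,0,0,0,52.5,1,0.0106,-0.0421,0,0,0,61.2,1,0.0173,-0.0451,0,0,0,70,1])

```text
time: 10.05
tool_pos: [0.6238, -0.1511, 0.0539]
eef_rot: [0.532, 0.847, -0.0, -0.0]
wrist_force: [0.1, -0.3, -0.0]
gripper_width: 0.0001
```

Emit:
servo_tool(deltas=[0.0005,-0.0067,0,0,0,8,1,0.0019,-0.0132,0,0,0,16,1,0.0041,-0.0195,0,0,0,24,1,0.0073,-0.0254,0,0,0,32,1,0.0112,-0.0309,0,0,0,40,1,0.0159,-0.0357,0,0,0,48,1,0.0212,-0.0398,0,0,0,56,1,0.027,-0.0431,0,0,0,64,1,0.0332,-0.0457,0,0,0,72,1,0.0397,-0.0473,0,0,0,80,1])

```text
time: 11.05
tool_pos: [0.5639, -0.1359, 0.0541]
eef_rot: [0.952, 0.307, -0.0, 0.0]
wrist_force: [-0.2, -0.3, -0.2]
gripper_width: 0.0001
```

Emit:
servo_tool(deltas=[0.0005,-0.007,-0.0005,0,0,8.3,1,0.002,-0.0138,-0.0005,0,0,16.7,1,0.0045,-0.0203,-0.0005,0,0,25,1,0.0079,-0.0264,-0.0005,0,0,33.3,1,0.0121,-0.0319,-0.0005,0,0,41.7,1,0.0171,-0.0368,-0.0005,0,0,50,1,0.0228,-0.0409,-0.0005,0,0,58.3,1,0.029,-0.0441,-0.0005,0,0,66.7,1,0.0356,-0.0464,-0.0005,0,0,75,1,0.0376,-0.0386,-0.0005,0,0,75,1])

```text
time: 12.05
tool_pos: [0.5719, -0.081, 0.0543]
eef_rot: [0.943, -0.333, -0.0, 0.0]
wrist_force: [-0.3, -0.6, -0.1]
gripper_width: -0.0002
```

```bash
python3 look.py w6 .0725
python3 - <<'E'
from h import *
a=pol(.040,-40,.0555); b=pol(.0338,-40,.0555)
rows(lin(a,b,4)+[pol(.0338,-40+45*k/6,.0555) for k in range(1,7)])
E
python3 stroke.py .0338 80 .056; python3 stroke.py .0338 80 .056
```

```text
t 12.05 tcp [ 0.5719 -0.081   0.0543] F [-0.3 -0.6 -0.1] q7 -1.59 cen [ 0.6048 -0.1088] r 0.0251 mark (np.float64(-179.20085816393538), 421) AX-mark (np.float64(176.25817279447065), 462)
[0.0016,-0,0,0,0,0,1,0.0031,0,0,0,0,0,1,0.0046,0,0,0,0,0,1,0.0062,0,0,0,0,0,1,0.0065,0.0044,0,0,0,-7.5,1,0.0074,0.0087,0,0,0,-15,1,0.0088,0.0129,0,0,0,-22.5,1,0.0107,0.0169,0,0,0,-30,1,0.0132,0.0206,0,0,0,-37.5,1,0.0161,0.0239,0,0,0,-45,1]
[0.0003,0.0047,-0.0001,0,0,-8,1,0.0013,0.0093,-0.0001,0,0,-16,1,0.0029,0.0137,-0.0001,0,0,-24,1,0.0051,0.0179,-0.0002,0,0,-32,1,0.0079,0.0217,-0.0003,0,0,-40,1,0.0112,0.0251,-0.0003,0,0,-48,1,0.0149,0.028,-0.0004,0,0,-56,1,0.019,0.0304,-0.0004,0,0,-64,1,0.0234,0.0321,-0.0004,0,0,-72,1,0.0279,0.0333,-0.0005,0,0,-80,1]
[0.0003,0.0047,0,0,0,-8,1,0.0013,0.0093,0,0,0,-16,1,0.0029,0.0137,0,0,0,-24,1,0.0051,0.0179,0,0,0,-32,1,0.0079,0.0217,0,0,0,-40,1,0.0112,0.0251,0,0,0,-48,1,0.0149,0.028,0,0,0,-56,1,0.019,0.0304,0,0,0,-64,1,0.0234,0.0321,0,0,0,-72,1,0.0279,0.0333,0,0,0,-80,1]
```

Emit:
servo_tool(deltas=[0.0016,0,0,0,0,0,1,0.0031,0,0,0,0,0,1,0.0046,0,0,0,0,0,1,0.0062,0,0,0,0,0,1,0.0065,0.0044,0,0,0,-7.5,1,0.0074,0.0087,0,0,0,-15,1,0.0088,0.0129,0,0,0,-22.5,1,0.0107,0.0169,0,0,0,-30,1,0.0132,0.0206,0,0,0,-37.5,1,0.0161,0.0239,0,0,0,-45,1])

```text
time: 13.1
tool_pos: [0.5673, -0.1116, 0.0543]
eef_rot: [0.998, 0.057, -0.001, -0.001]
wrist_force: [-9.6, 1.3, 5.7]
gripper_width: -0.0004
```

Emit:
servo_tool(deltas=[0.0003,0.0047,-0.0001,0,0,-8,1,0.0013,0.0093,-0.0001,0,0,-16,1,0.0029,0.0137,-0.0001,0,0,-24,1,0.0051,0.0179,-0.0002,0,0,-32,1,0.0079,0.0217,-0.0003,0,0,-40,1,0.0112,0.0251,-0.0003,0,0,-48,1,0.0149,0.028,-0.0004,0,0,-56,1,0.019,0.0304,-0.0004,0,0,-64,1,0.0234,0.0321,-0.0004,0,0,-72,1,0.0279,0.0333,-0.0005,0,0,-80,1])

```text
time: 14.1
tool_pos: [0.5996, -0.1436, 0.055]
eef_rot: [0.728, 0.685, -0.001, 0.0]
wrist_force: [-2.7, -6.7, -0.6]
gripper_width: 0.0
```

```bash
python3 look.py w7 .073
```

```text
t 14.1 tcp [ 0.5996 -0.1436  0.055 ] F [-2.7 -6.7 -0.6] q7 0.3 cen [ 0.6042 -0.1076] r 0.0251 mark (np.float64(-55.90908655139855), 309) AX-mark (np.float64(-54.04914984894942), 309)
```

Emit:
servo_tool(deltas=[0.0003,0.0047,0,0,0,-8,1,0.0013,0.0093,0,0,0,-16,1,0.0029,0.0137,0,0,0,-24,1,0.0051,0.0179,0,0,0,-32,1,0.0079,0.0217,0,0,0,-40,1,0.0112,0.0251,0,0,0,-48,1,0.0149,0.028,0,0,0,-56,1,0.019,0.0304,0,0,0,-64,1,0.0234,0.0321,0,0,0,-72,1,0.0279,0.0333,0,0,0,-80,1])

```text
time: 15.15
tool_pos: [0.6372, -0.1176, 0.0558]
eef_rot: [0.117, 0.993, -0.001, 0.002]
wrist_force: [11.2, -5.6, -6.6]
gripper_width: 0.0001
```

```bash
python3 look.py w8 .0735; python3 stroke.py .0338 25 .056; python3 - <<'E'
from h import *
s=load()[3];print(s)
rows([pol(.042,s,.056),pol(.048,s,.056)]+[pol(.048,s-66*k/8,.056) for k in range(1,9)])
rows([pol(.048,s-66-84*k/10,.056) for k in range(1,11)])
rows([pol(.048,s-150-80*k/10,.057) for k in range(1,11)])
E
```

```text
t 15.15 tcp [ 0.6372 -0.1176  0.0558] F [11.2 -5.6 -6.6] q7 1.42 cen [ 0.6029 -0.1086] r 0.0252 mark (np.float64(23.265265847226342), 311) AX-mark (np.float64(22.726034187995694), 308)
[0,0.0015,0,0,0,-2.5,1,0.0001,0.0029,0,0,0,-5,1,0.0003,0.0044,0,0,0,-7.5,1,0.0005,0.0059,0,0,0,-10,1,0.0008,0.0073,0,0,0,-12.5,1,0.0012,0.0087,0,0,0,-15,1,0.0016,0.0102,0,0,0,-17.5,1,0.002,0.0116,0,0,0,-20,1,0.0026,0.0129,0,0,0,-22.5,1,0.0032,0.0143,0,0,0,-25,1]
190.0
[-0.0082,0,0,0,0,0,1,-0.0142,0,0,0,0,0,1,-0.0137,-0.0069,0,0,0,8.2,1,-0.0122,-0.0136,0,0,0,16.5,1,-0.0098,-0.0201,0,0,0,24.8,1,-0.0065,-0.0261,0,0,0,33,1,-0.0023,-0.0316,0,0,0,41.2,1,0.0026,-0.0365,0,0,0,49.5,1,0.0082,-0.0406,0,0,0,57.8,1,0.0143,-0.0439,0,0,0,66,1]
[0.0005,-0.007,0,0,0,8.4,1,0.002,-0.0139,0,0,0,16.8,1,0.0046,-0.0204,0,0,0,25.2,1,0.008,-0.0266,0,0,0,33.6,1,0.0123,-0.0321,0,0,0,42,1,0.0174,-0.037,0,0,0,50.4,1,0.0231,-0.0411,0,0,0,58.8,1,0.0294,-0.0442,0,0,0,67.2,1,0.0361,-0.0465,0,0,0,75.6,1,0.043,-0.0477,0,0,0,84,1]
[0.0005,-0.0067,-0.001,0,0,8,1,0.0019,-0.0132,-0.001,0,0,16,1,0.0041,-0.0195,-0.001,0,0,24,1,0.0073,-0.0254,-0.001,0,0,32,1,0.0112,-0.0309,-0.001,0,0,40,1,0.0159,-0.0357,-0.001,0,0,48,1,0.0212,-0.0398,-0.001,0,0,56,1,0.027,-0.0431,-0.001,0,0,64,1,0.0332,-0.0457,-0.001,0,0,72,1,0.0397,-0.0473,-0.001,0,0,80,1]
```

Emit:
servo_tool(deltas=[0,0.0015,0,0,0,-2.5,1,0.0001,0.0029,0,0,0,-5,1,0.0003,0.0044,0,0,0,-7.5,1,0.0005,0.0059,0,0,0,-10,1,0.0008,0.0073,0,0,0,-12.5,1,0.0012,0.0087,0,0,0,-15,1,0.0016,0.0102,0,0,0,-17.5,1,0.002,0.0116,0,0,0,-20,1,0.0026,0.0129,0,0,0,-22.5,1,0.0032,0.0143,0,0,0,-25,1])

```text
time: 16.2
tool_pos: [0.6379, -0.1015, 0.056]
eef_rot: [-0.099, 0.995, -0.0, 0.003]
wrist_force: [14.2, 0.4, -4.5]
gripper_width: -0.0
```

Emit:
servo_tool(deltas=[-0.0082,0,0,0,0,0,1,-0.0142,0,0,0,0,0,1,-0.0137,-0.0069,0,0,0,8.2,1,-0.0122,-0.0136,0,0,0,16.5,1,-0.0098,-0.0201,0,0,0,24.8,1,-0.0065,-0.0261,0,0,0,33,1,-0.0023,-0.0316,0,0,0,41.2,1,0.0026,-0.0365,0,0,0,49.5,1,0.0082,-0.0406,0,0,0,57.8,1,0.0143,-0.0439,0,0,0,66,1])

```text
time: 17.2
tool_pos: [0.6301, -0.1474, 0.055]
eef_rot: [0.463, 0.887, -0.0, -0.0]
wrist_force: [-0.3, 0.6, -0.9]
gripper_width: -0.0001
```

Emit:
servo_tool(deltas=[0.0005,-0.007,0,0,0,8.4,1,0.002,-0.0139,0,0,0,16.8,1,0.0046,-0.0204,0,0,0,25.2,1,0.008,-0.0266,0,0,0,33.6,1,0.0123,-0.0321,0,0,0,42,1,0.0174,-0.037,0,0,0,50.4,1,0.0231,-0.0411,0,0,0,58.8,1,0.0294,-0.0442,0,0,0,67.2,1,0.0361,-0.0465,0,0,0,75.6,1,0.043,-0.0477,0,0,0,84,1])

```text
time: 18.2
tool_pos: [0.5662, -0.1395, 0.0551]
eef_rot: [0.937, 0.349, -0.0, 0.0]
wrist_force: [-0.4, 0.0, -0.1]
gripper_width: -0.0003
```

Emit:
servo_tool(deltas=[0.0005,-0.0067,-0.001,0,0,8,1,0.0019,-0.0132,-0.001,0,0,16,1,0.0041,-0.0195,-0.001,0,0,24,1,0.0073,-0.0254,-0.001,0,0,32,1,0.0112,-0.0309,-0.001,0,0,40,1,0.0159,-0.0357,-0.001,0,0,48,1,0.0212,-0.0398,-0.001,0,0,56,1,0.027,-0.0431,-0.001,0,0,64,1,0.0332,-0.0457,-0.001,0,0,72,1,0.0397,-0.0473,-0.001,0,0,80,1])

```text
time: 19.2
tool_pos: [0.5653, -0.0772, 0.0561]
eef_rot: [0.942, -0.334, -0.0, -0.0]
wrist_force: [0.6, -0.2, 0.2]
gripper_width: 0.0
```

```bash
python3 look.py w9 .0735
python3 - <<'E'
from h import *
a=load(); print(a); b=pol(.0338,-40,.057)
rows(lin(a,b,5)+[pol(.0338,-40+40*k/5,.057) for k in range(1,6)])
E
python3 stroke.py .0338 80 .057
```

```text
t 19.2 tcp [ 0.5653 -0.0772  0.0561] F [ 0.6 -0.2  0.2] q7 -1.6 cen [ 0.6044 -0.109 ] r 0.025 mark (np.float64(53.308241950119374), 452) AX-mark (np.float64(56.71563620734893), 507)
[  0.56702987  -0.07714619   0.057      -40.        ]
[0.0028,-0,0,0,0,0,1,0.0057,0,0,0,0,0,1,0.0085,-0,0,0,0,0,1,0.0114,0,0,0,0,0,1,0.0142,0,0,0,0,0,1,0.0145,0.0047,0,0,0,-8,1,0.0155,0.0093,0,0,0,-16,1,0.0171,0.0137,0,0,0,-24,1,0.0193,0.0179,0,0,0,-32,1,0.0221,0.0217,0,0,0,-40,1]
[0.0003,0.0047,0,0,0,-8,1,0.0013,0.0093,0,0,0,-16,1,0.0029,0.0137,0,0,0,-24,1,0.0051,0.0179,0,0,0,-32,1,0.0079,0.0217,0,0,0,-40,1,0.0112,0.0251,0,0,0,-48,1,0.0149,0.028,0,0,0,-56,1,0.019,0.0304,0,0,0,-64,1,0.0234,0.0321,0,0,0,-72,1,0.0279,0.0333,0,0,0,-80,1]
```

View pics/w9.png

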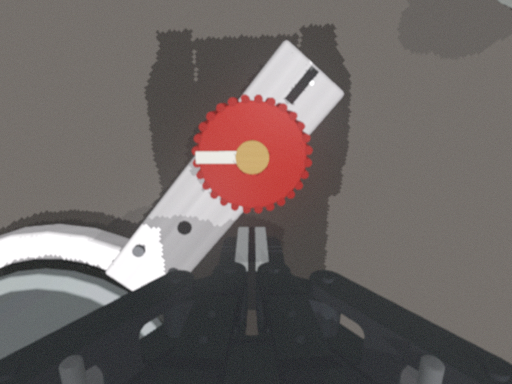

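The mark points left at about (215,157) and the index line is at about (300,85). That is roughly 131° past the first full turn, so the screw is about 491° open with 229° to go.

Emit:
servo_tool(deltas=[0.0028,0,0,0,0,0,1,0.0057,0,0,0,0,0,1,0.0085,0,0,0,0,0,1,0.0114,0,0,0,0,0,1,0.0142,0,0,0,0,0,1,0.0145,0.0047,0,0,0,-8,1,0.0155,0.0093,0,0,0,-16,1,0.0171,0.0137,0,0,0,-24,1,0.0193,0.0179,0,0,0,-32,1,0.0221,0.0217,0,0,0,-40,1])

```text
time: 20.25
tool_pos: [0.5671, -0.1086, 0.0557]
eef_rot: [1.0, 0.014, -0.001, -0.001]
wrist_force: [-9.6, 2.4, 2.8]
gripper_width: 0.0
```

Emit:
servo_tool(deltas=[0.0003,0.0047,0,0,0,-8,1,0.0013,0.0093,0,0,0,-16,1,0.0029,0.0137,0,0,0,-24,1,0.0051,0.0179,0,0,0,-32,1,0.0079,0.0217,0,0,0,-40,1,0.0112,0.0251,0,0,0,-48,1,0.0149,0.028,0,0,0,-56,1,0.019,0.0304,0,0,0,-64,1,0.0234,0.0321,0,0,0,-72,1,0.0279,0.0333,0,0,0,-80,1])

```text
time: 21.25
tool_pos: [0.5969, -0.1433, 0.0562]
eef_rot: [0.757, 0.653, -0.001, 0.0]
wrist_force: [-2.7, -5.2, 1.9]
gripper_width: 0.0001
```

```bash
python3 look.py w10 .074; python3 stroke.py .0338 80 .057
```

```text
t 21.25 tcp [ 0.5969 -0.1433  0.0562] F [-2.7 -5.2  1.9] q7 0.22 cen [ 0.6045 -0.1078] r 0.025 mark (np.float64(169.56229916975667), 341) AX-mark (np.float64(168.15753645460606), 336)
[0.0003,0.0047,0,0,0,-8,1,0.0013,0.0093,0,0,0,-16,1,0.0029,0.0137,0,0,0,-24,1,0.0051,0.0179,0,0,0,-32,1,0.0079,0.0217,0,0,0,-40,1,0.0112,0.0251,0,0,0,-48,1,0.0149,0.028,0,0,0,-56,1,0.019,0.0304,0,0,0,-64,1,0.0234,0.0321,0,0,0,-72,1,0.0279,0.0333,0,0,0,-80,1]
```

Emit:
servo_tool(deltas=[0.0003,0.0047,0,0,0,-8,1,0.0013,0.0093,0,0,0,-16,1,0.0029,0.0137,0,0,0,-24,1,0.0051,0.0179,0,0,0,-32,1,0.0079,0.0217,0,0,0,-40,1,0.0112,0.0251,0,0,0,-48,1,0.0149,0.028,0,0,0,-56,1,0.019,0.0304,0,0,0,-64,1,0.0234,0.0321,0,0,0,-72,1,0.0279,0.0333,0,0,0,-80,1])

```text
time: 22.3
tool_pos: [0.6363, -0.1206, 0.0569]
eef_rot: [0.16, 0.987, -0.001, 0.002]
wrist_force: [9.9, -5.3, -1.3]
gripper_width: 0.0
```

```bash
python3 look.py w11 .074; python3 stroke.py .0338 30 .057
```

```text
t 22.3 tcp [ 0.6363 -0.1206  0.0569] F [ 9.9 -5.3 -1.3] q7 1.34 cen [ 0.603  -0.1082] r 0.0254 mark (np.float64(-110.23114132093224), 388) AX-mark (np.float64(-112.63420252309902), 387)
[0,0.0018,0,0,0,-3,1,0.0002,0.0035,0,0,0,-6,1,0.0004,0.0053,0,0,0,-9,1,0.0007,0.007,0,0,0,-12,1,0.0012,0.0087,0,0,0,-15,1,0.0017,0.0104,0,0,0,-18,1,0.0022,0.0121,0,0,0,-21,1,0.0029,0.0137,0,0,0,-24,1,0.0037,0.0153,0,0,0,-27,1,0.0045,0.0169,0,0,0,-30,1]
```

Emit:
servo_tool(deltas=[0,0.0018,0,0,0,-3,1,0.0002,0.0035,0,0,0,-6,1,0.0004,0.0053,0,0,0,-9,1,0.0007,0.007,0,0,0,-12,1,0.0012,0.0087,0,0,0,-15,1,0.0017,0.0104,0,0,0,-18,1,0.0022,0.0121,0,0,0,-21,1,0.0029,0.0137,0,0,0,-24,1,0.0037,0.0153,0,0,0,-27,1,0.0045,0.0169,0,0,0,-30,1])

```text
time: 23.35
tool_pos: [0.638, -0.1016, 0.0571]
eef_rot: [-0.099, 0.995, -0.0, 0.003]
wrist_force: [13.3, 0.6, -2.1]
gripper_width: -0.0002
```

```bash
python3 look.py w12 .0743; python3 - <<'E'
from h import *
p=load(); s=p[3]; print(s)
a=pol(.055,s,.057); b=pol(.06,s,.13)
rows(lin(p,a,4)+lin(a,b,4)+[b,b])
E
```

```text
t 23.35 tcp [ 0.638  -0.1016  0.0571] F [13.3  0.6 -2.1] q7 1.76 cen [ 0.6031 -0.1092] r 0.0254 mark (np.float64(-79.24826260750935), 383) AX-mark (np.float64(-82.4177545982165), 391)
190.0
[-0.0053,-0,0,0,0,0,1,-0.0106,0,0,0,0,0,1,-0.0159,0,0,0,0,0,1,-0.0212,0,0,0,0,0,1,-0.0225,-0,-0.0183,0,0,0,1,-0.0237,-0,-0.0365,0,0,0,1,-0.0249,0,-0.0548,0,0,0,1,-0.0262,0,-0.073,0,0,0,1,-0.0262,0,-0.073,0,0,0,1,-0.0262,0,-0.073,0,0,0,1]
```

Aligned. Now I'll retract straight outward, then up.

Emit:
servo_tool(deltas=[-0.0053,0,0,0,0,0,1,-0.0106,0,0,0,0,0,1,-0.0159,0,0,0,0,0,1,-0.0212,0,0,0,0,0,1,-0.0225,0,-0.0183,0,0,0,1,-0.0237,0,-0.0365,0,0,0,1,-0.0249,0,-0.0548,0,0,0,1,-0.0262,0,-0.073,0,0,0,1,-0.0262,0,-0.073,0,0,0,1,-0.0262,0,-0.073,0,0,0,1])

```text
time: 24.4
tool_pos: [0.6614, -0.096, 0.129]
eef_rot: [-0.098, 0.995, -0.0, 0.0]
wrist_force: [-0.2, 0.2, -0.8]
gripper_width: -0.0001
```

```bash
python3 look.py w13 .0743; python3 - <<'E'
from h import *
im,d=grab_frame("scene"); cv2.imwrite("pics/s2.png",cv2.resize(im[80:300,120:440,::-1],(800,550)))
c=camera_params("scene")
for q in ["pen_pot","beaker","water_bottle"]:
    for r in trace("scene",q)[:3]: print(q,round(r["conf"],2),np.round(r["box"]))
E
```

```text
t 24.4 tcp [ 0.6614 -0.096   0.129 ] F [-0.2  0.2 -0.8] q7 1.76 cen [ 0.6042 -0.109 ] r 0.0252 mark (np.float64(-81.4784108668767), 188) AX-mark (np.float64(-81.63233171368806), 219)
pen_pot 0.68 [234. 258.  41.  78.]
beaker 0.65 [182. 186.  36.  52.]
water_bottle 0.9 [190. 123.  14.  75.]
water_bottle 0.87 [206. 143.  32.  78.]
water_bottle 0.57 [152. 144.  34.  81.]
```

View pics/w13.png

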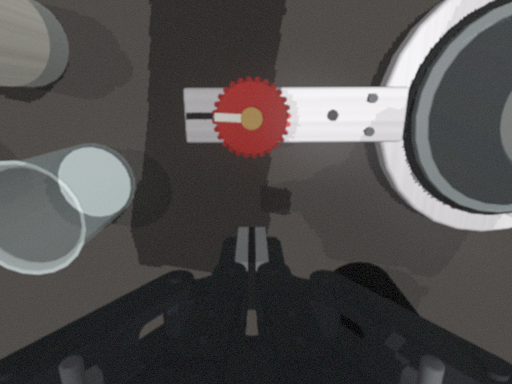

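View pics/s2.png

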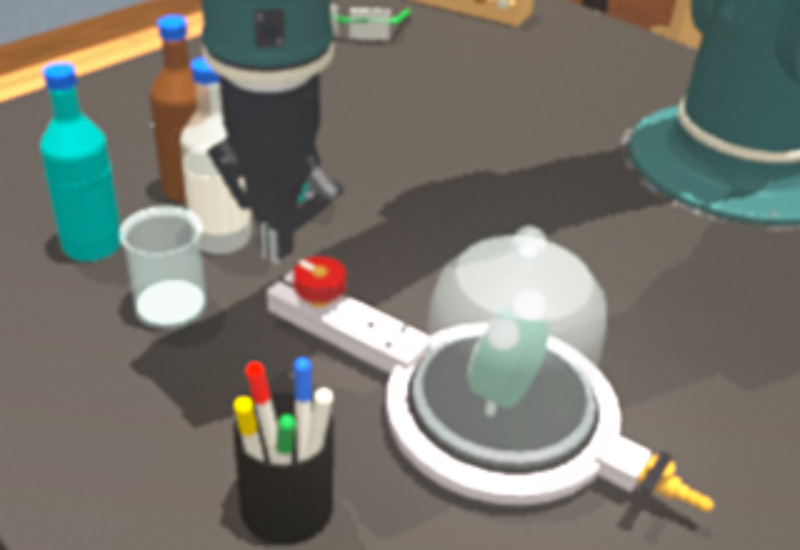

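The mark at (228,118) lines up with the index at (200,117) in the wrist view. The scene view shows the bell, pot, beaker and bottle where they were, and the hand clear of everything.

```bash
python3 -c "
from station import *
print(finish_job())"
```

```text
the job is handed in; nothing more can be done
None
```

The vent screw is two full turns open from shut, with its white mark back within about 3° of the index line (the limit is 29°). I handed the job in at about 24.6 s of the 64 s allowed.

- **Turning:** I used the side of the shut fingertips against the knurled rim, rolling the screw anticlockwise in three strokes. It started about 42° open. Wrist-camera readings of the mark after each stroke gave about 259°, 491° and then 717–719°.
- **Force:** readings at the end of each move stayed below about 19 N, with no sign of gripping. I did not see the force between those readings.
- **Final checks:** the hand is clear, with the wrist force near zero. In the scene picture the bell jar, pen pot, beaker and clear bottle stand upright where they were. The detector boxes for the pot, beaker and bottle match the first ones to about 4 px; the bell I checked by eye only.
- **Disagreements:** the estimated screw axis varied by 1–2 mm between pictures. I corrected it from the contact positions after the force fell to about 3 N and the second move of the first stroke came up about 10° short.

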